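# Set the sauce pot into its warmer

## Task

Get the counter-top warmer ready for service: lift the lid off the empty well and lay it on the white chopping board, then slide the copper pot along the warmer's deck, without lifting it or tipping it over, until its conical foot drops fully home in the well and stands level. Then put the lid squarely on the pot and, last of all, throw the red switch lever all the way over. Leave the amber bottle and the steel loaf pan where they are.

Things in the scene. Friction and masses are not known exactly. Their poses are not given: they have to be found in the camera images.
- well (a point): Centre of the mouth of the conical well, level with the fixed metal warmer's deck, 60 mm above the table. Deck: x -110 to +130 mm, y -200 to +200 mm in this frame, z up. Mouth 82 mm across, ringed in brass, narrowing to 62 mm at its flat floor, 11.5 mm down, to match the pot's foot. In front (-x) a black ledge, 30 mm above the table, carries the switch.
- pot_mid (a point): Open polished copper pot on the smooth deck (slides easily), on either side of the well. Point: on its axis, half-way up, 30 mm above its underside. 60 mm tall, 0.3 to 0.6 kg; underside 60 mm across, conical foot widening to 90 mm (its widest) at 17 mm up, rim 86 mm outside, 78 mm inside. Fully home, its underside is 11.5 mm below the deck, on the floor, and this point 18.5 mm above it. z: its axis.
- lid_grip (a point): Steel lid with black knob, covering the well at the start. Point: on the axis, in the knob (20 mm across, 36 mm tall), 18 mm below its top and 22 mm above the plate (94 mm across, 4 mm thick). Below the plate a tapered plug 10 mm deep, 74 to 60 mm across, foot 36 mm below this point; it fits well and pot mouth with 2 to 4 mm play. On the pot this point is 56 mm above the pot's point. 0.2 kg.
- board_top (a point): Centre of the top face of the white plastic chopping board, fixed, 15 mm thick, 240 mm along its x by 180 mm along its y, lying on the table to one side of the warmer (either side).
- switch_tip (a point): Centre of the red ball, 26 mm across, on the switch lever: a 60 mm rod on a pivot 52 mm above the table on the warmer's front ledge. It swings in the upright plane along the warmer's y: off, it leans 0.5 rad to -y; on, 0.5 rad to +y. It stays where it is left and needs about 1 N at the ball.
- switch (a joint): Switch lever angle in rad: 0 off (leaning to the warmer's -y), 1.0 all the way over (leaning to +y); starts between 0 and 0.2.
- bottle: Amber bottle with white cap, 52 mm across, 120 mm tall, standing on the deck on the other side of the well. Origin at the centre of its underside. To be left alone.
- pan: Upturned steel loaf pan, 205 by 120 mm, 57 mm tall, on the table on the side of the warmer where the board is not. Origin at the centre of its underside. To be left alone.
Things that resemble listed ones, but are neither listed nor needed, are in the scene too. What is shaped like the part that bears lid_grip but turquoise is not meant.

How it is judged:
By the outcome, as a careful person would: the job done as asked, in the order asked, and still so for the second after the job is handed in, with the robot touching nothing.
It also fails if it takes over 72 s, if anything falls off the work surface, if the arm or the gripper's body presses on something with over 40 N, if the wrist force passes 120 N, or if a joint passes its speed limit or range.

## Robot

A 6-joint arm with a two-finger parallel gripper is mounted at the origin on the work surface. World frame = base frame: x ahead of the robot, y to its left, z up, the work surface at z = 0. Lengths are in m, angles in rad, forces in N, time in s.
With the tool pointing down it reaches from about 0.4 to 0.825 m from the base axis. Payload 7 kg.
Tool frame: the origin (TCP) lies on the centre line of the jaws, within the pads' length; the fingertips stand 11 mm ahead of it and the grasp point (between the pads) lies 8 mm behind it; z points along the fingers, y is the line along which they close (so a half turn about z gives the same grasp; the last joint's range is limited). The gripper opens to 88 mm and grips with 3 to 60 N. Pads are 19 mm wide; open, the fingers measure 130 mm over their backs; the gripper's body (78 mm by 193 mm) begins 47 mm behind the grasp point.
Start: joints at [-0.829, 0.359, 0.012, 0, -1.224, -0.288], TCP at [0.296, -0.607, 0.238] pointing down, gripper open.
Joint ranges: [-3.07, 3.07], [-1.43, 2.12], [-1.02, 1.25], [-3.03, 1.67], [-3.05, -0], [-3.03, 3.03]. Speed limits (rad/s): [2.39, 2.39, 3.01, 3.14, 3.14, 3.14].

## Interface

Orientations are given as [roll, pitch, yaw] about the fixed x, y, z axes, in that order (R = Rz(yaw) Ry(pitch) Rx(roll)).
In Python, from station import arm, hand, kin, viewer, finish_job gives the robot as it stands. Calls block until the motion is done:
- arm.goto(position, orientation): joint-space move of the TCP to a pose.
- arm.movel(position, speed=0.15, ori=None): straight line of the TCP; ori=None keeps the orientation; speed is the mean speed in m/s.
- arm.move_joints(angles): joint-space move.
- hand.set_gripper(opening, grasp_force=None): opening from 0.0 (shut) to 1.0 (fully open); grasp_force is the grip in N (None keeps the last); returns when the fingers have stopped.
- arm.pause(seconds).
- kin.inverse_kinematics(position, orientation): joint angles nearest the present ones, or None.
- arm.read_state(): the state.
- viewer.capture(name): name is "scene" or "top"; returns (picture, depth): 384x512x3 uint8, red, green, blue; 384x512 float32, m along the optical axis (not along the pixel's ray), 0 where there is no reading.
- viewer.camera_info(name): a dict with "intrinsics" (3x3 intrinsics, pixels), "k1" (the pictures are not rectified: a ray, as slopes to the right and down, at radius r is drawn at 1 + k1 r^2 times it, then the intrinsics apply), "R" (3x3) and "t" (3): a world point X has camera coordinates R X + t. Camera axes: x right, y down, z forward; pixel columns grow to the right and rows downward; lengths in m; the calibration is good to about 2 mm. A picture is of the moment at which its call begins. camera_info takes no time and is no camera call.
A pose or a line that the arm cannot do raises arm.IKError and nothing moves.
- finish_job(): hands the job in; it is judged then, once.
Trained networks look in the newest picture that a camera, given by its name, has taken for a name from the list of things; names that differ only in an ending like _2 or _b are one class to them, and where a whole thing is asked for, a point or a joint stands for the part that bears it (a point fixed in the world has none). Each returns a list of dicts, best first, with "conf" (0 to 1); they miss things now and then, are a little off and sometimes report something else, mostly with a low value. They report only what shows in the picture. A call takes as long as a camera call. They do not tell look-alikes from the thing itself.
- viewer.regions_of(camera, query): "region" (384x512 bool, what is visible of it) and "extent" ([left, top, right, bottom] as shares, 0 to 1, of the picture: columns of its width, rows of its height, round what is visible of it).
- viewer.place_of(camera, query): "xy" ([column, row] as shares, 0 to 1, of the picture: columns of its width, rows of its height: a listed point, or the origin of a listed thing).
The state is a dict: "time_s": time; "joints": joint angles; "dq": joint speeds; "tau": joint torques, N m; "eef_pos": TCP position; "eef_rot": TCP orientation; "contact_force": force on the tool from outside, world axes, zero at the start; "moment": the same for the moment, N m; "gripper_width": opening from 0.0 (shut) to 1.0 (fully open); "grip_force": force on a finger pad.
Only numpy, scipy, OpenCV 4.12 (cv2) and the standard library are available. Lean on these libraries where they do the work, as an engineer would, in place of code of your own. Each camera call takes 0.05 s, during which the arm holds its last target. There are 200 camera calls.

## Working session

There is one attempt and no reset: what is moved stays moved. The work goes in short steps, each a Python script; the robot and the scene stay as the last script left them, time stands still between calls to the robot, and variables do not carry over. Pictures are saved under pics/ and viewed, at most 10 in all, crops included, and the job is handed in when it is done.

```bash
mkdir -p pics; ls; cat > h.py <<'E'
import numpy as np, cv2
from station import arm, hand, kin, viewer, finish_job
def cam(n):
    c=viewer.camera_info(n); return np.array(c["intrinsics"]),c["k1"],np.array(c["R"]),np.array(c["t"])
def ray(n,uv):
    K,k1,R,t=cam(n)
    d=np.array([k1,0,0,0,0],float)
    p=cv2.undistortPoints(np.array([[uv]],float),K,d)[0,0]
    return -R.T@t, R.T@np.array([p[0],p[1],1.])
def onplane(n,uv,z):
    o,d=ray(n,uv); return o+d*(z-o[2])/d[2]
def tri(uvs):  # {cam:uv}
    A=np.zeros((3,3));b=np.zeros(3);rs=[]
    for n,uv in uvs.items():
        o,d=ray(n,uv); d=d/np.linalg.norm(d); P=np.eye(3)-np.outer(d,d); A+=P;b+=P@o; rs.append((P,o))
    x=np.linalg.solve(A,b); return x,[np.linalg.norm(P@(x-o)) for P,o in rs]
def cloud(n,depth):
    K,k1,R,t=cam(n); h,w=depth.shape
    g=np.stack(np.meshgrid(np.arange(w),np.arange(h)),-1).reshape(-1,1,2).astype(float)
    p=cv2.undistortPoints(g,K,np.array([k1,0,0,0,0],float))[:,0]
    X=np.c_[p,np.ones(len(p))]*depth.reshape(-1,1)
    return ((X-t)@R).reshape(h,w,3)
def save(n,im): cv2.imwrite("pics/"+n,im[:,:,::-1])
E
python3 - <<'E'
from h import *
ims=[]
for n in ("scene","top"):
    im,d=viewer.capture(n); np.savez(f"{n}0.npz",im=im,d=d); save(n+"0.png",im)
    K,k1,R,t=cam(n); print(n,np.round(K,1).tolist(),k1,np.round(-R.T@t,3),np.round(R,2).tolist())
    for q in ("well","pot_mid","lid_grip","board_top","switch_tip","bottle","pan"):
        print(n,q,[(round(r["conf"],2),np.round(np.array(r["xy"])*[512,384],1).tolist()) for r in viewer.place_of(n,q)])
print(arm.read_state())
E
```

```text
pics
scene [[416.4, 0.0, 259.7], [0.0, 416.4, 199.2], [0.0, 0.0, 1.0]] -0.031001360774499997 [ 1.128 -0.712  1.013] [[0.84, 0.54, -0.0], [0.4, -0.61, -0.68], [-0.37, 0.57, -0.73]]
scene well [(0.91, [242.9, 199.4])]
scene pot_mid [(0.94, [218.0, 225.5])]
scene lid_grip [(0.96, [244.2, 192.6]), (0.63, [331.0, 211.0])]
scene board_top [(0.86, [137.9, 291.6])]
scene switch_tip [(0.45, [199.9, 182.3])]
scene bottle [(0.65, [269.2, 178.7])]
scene pan [(0.62, [280.1, 139.3]), (0.24, [272.0, 180.3])]
top [[486.0, 0.0, 256.3], [0.0, 486.0, 196.6], [0.0, 0.0, 1.0]] -0.1473491745783442 [0.564 0.002 1.406] [[0.0, -1.0, 0.0], [-1.0, -0.0, -0.06], [0.06, -0.0, -1.0]]
top well [(0.67, [255.7, 211.6]), (0.5, [394.5, 237.3])]
top pot_mid [(0.58, [311.3, 206.6])]
top lid_grip [(0.93, [205.1, 129.0]), (0.73, [254.7, 210.7])]
top board_top [(0.87, [393.9, 236.4])]
top switch_tip [(0.51, [266.8, 263.0])]
top bottle [(0.78, [207.4, 204.9]), (0.18, [266.4, 264.0])]
top pan []
{'time_s': 0.8, 'joints': array([-8.28912809e-01,  3.58549808e-01,  1.19189972e-02, -2.41408194e-05,
       -1.22409991e+00, -2.88100209e-01]), 'dq': array([-1.18734505e-03, -3.75540293e-05, -2.95484901e-04, -1.20389380e-03,
        1.44337846e-04,  2.43414435e-04]), 'tau': array([ 3.72919079e-03, -5.82285440e+01,  2.93279707e+01,  7.00160310e+00,
        1.25831304e-02,  3.12867812e-07]), 'eef_pos': array([ 0.29588343, -0.60667408,  0.23759765]), 'eef_rot': array([-3.14153620e+00,  4.04099074e-05, -2.68781755e+00]), 'contact_force': array([-0.51082808,  0.93001661, -0.20308029]), 'moment': array([-0.01943842,  0.02220332, -0.00790786]), 'grip_force': 0.0, 'gripper_width': 1.0008696541880109}
```

View pics/scene0.png

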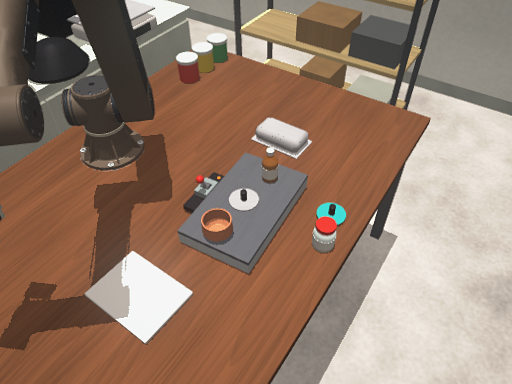

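View pics/top0.png

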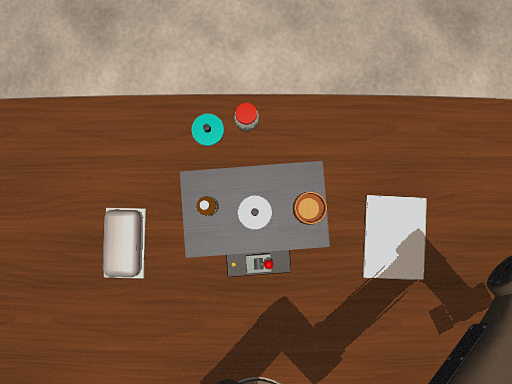

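```bash
python3 - <<'E'
from h import *
P=dict(lid=((244.2,192.6),(254.7,210.7)),pot=((218,225.5),(311.3,206.6)),board=((137.9,291.6),(393.9,236.4)),sw=((199.9,182.3),(266.8,263)),bottle=((269.2,178.7),(207.4,204.9)),well=((242.9,199.4),(255.7,211.6)),tq=((331,211),(205.1,129)))
for k,(a,b) in P.items():
    x,e=tri(dict(scene=a,top=b)); print(k,np.round(x,4),np.round(e,4))
# depth-based: deck edges
for n in ("top",):
    d=np.load(n+"0.npz"); C=cloud(n,d["d"]); z=C[...,2]
    m=((z>.055)&(z<.066)&(d["d"]>0)).astype(np.uint8)
    nl,lab,st,ce=cv2.connectedComponentsWithStats(m)
    for i in np.argsort(-st[1:,4])[:3]+1:
        p=C[lab==i][:,:2]*1000; r=cv2.minAreaRect(p.astype(np.float32)); print("comp",st[i],r,np.median(C[lab==i][:,2]))
    m=((z>.010)&(z<.020)&(d["d"]>0)).astype(np.uint8)
    nl,lab,st,ce=cv2.connectedComponentsWithStats(m)
    for i in np.argsort(-st[1:,4])[:3]+1:
        p=C[lab==i][:,:2]*1000; r=cv2.minAreaRect(p.astype(np.float32)); print("comp15",st[i],r,np.median(C[lab==i][:,2]))
E
```

```text
lid [0.6009 0.0063 0.0913] [0.0017 0.0017]
pot [ 0.6129 -0.1458  0.0954] [0.0032 0.0032]
board [ 0.5261 -0.3987  0.0121] [0.001 0.001]
sw [ 0.4575 -0.0281  0.0878] [0.0009 0.0009]
bottle [0.6151 0.1361 0.053 ] [0.0019 0.0019]
well [0.5984 0.003  0.0623] [0.0007 0.0007]
tq [0.8383 0.1493 0.0157] [0.0001 0.0001]
comp [  180   161   150    97 10478] ((606.4202270507812, 7.1864166259765625), (241.43666076660156, 402.8401184082031), 4.413382053375244) 0.06010449586512392
comp [ 103  214   33   61 1187] ((507.4024963378906, 387.0218200683594), (89.85889434814453, 168.15403747558594), 88.83851623535156) 0.05755218004145308
comp [297 197  24  23 272] ((607.7239990234375, -143.494384765625), (63.89600372314453, 60.89142990112305), 89.92556762695312) 0.06389336975476384
comp15 [ 363  195   64   85 4517] ((524.4640502929688, -400.5123596191406), (182.322265625, 241.0167999267578), 86.98625183105469) 0.014755055513851771
comp15 [191 114  33  31 650] ((838.5096435546875, 144.0017547607422), (89.63224792480469, 93.7787094116211), 2.859959602355957) 0.014017016243453358
comp15 [242 380  31   4  80] ((110.33183288574219, -1.2808418273925781), (11.192142486572266, 86.29818725585938), 0.211590975522995) 0.013421648717343816
```

The scene view shows the lid on the well at about (244,195), the copper pot at (217,225), the bottle at (270,170) on the far side, the board at (138,293), the switch at (200,181), and a turquoise decoy at (331,212). The top view shows the lid at (255,211), pot at (310,207), bottle at (207,205), red ball at (268,265) and board at (394,237). So the warmer's yaw is about +4.4°, with the pot on the -y side. Next I refine with depth and circle fits.

```bash
cat >> h.py <<'E'
from scipy.optimize import least_squares
def circ(p):
    r=least_squares(lambda q:np.hypot(p[:,0]-q[0],p[:,1]-q[1])-q[2],[*p.mean(0)[:2],.04],loss="soft_l1",f_scale=.001); return np.round(r.x*1000,1)
def edge_circ(n,mask,z):
    c=max(cv2.findContours(mask.astype(np.uint8),cv2.RETR_EXTERNAL,cv2.CHAIN_APPROX_NONE)[0],key=len)[:,0]
    return circ(np.array([onplane(n,u,z)[:2] for u in c.astype(float)]))
def near(C,xy,r): return np.hypot(C[...,0]-xy[0],C[...,1]-xy[1])<r
E
python3 - <<'E'
from h import *
for n in ("scene","top"):
    d=np.load(n+"0.npz"); C=cloud(n,d["d"]); z=C[...,2]; ok=d["d"]>0; im=d["im"].astype(int)
    m=ok&near(C,(.6,.006),.07)
    white=m&(im.min(-1)>150)
    print(n,"lid plate",white.sum(),edge_circ(n,cv2.morphologyEx(white.astype(np.uint8),cv2.MORPH_CLOSE,np.ones((7,7))),.063))
    k=m&(z>.088); print("knob",k.sum(),np.round(C[k].mean(0),4) if k.sum() else 0, np.round(np.percentile(z[k],[5,50,95]),4) if k.sum() else 0)
    m=ok&near(C,(.61,-.145),.07); r=m&(z>.113)
    print("rim",r.sum(),circ(C[r]),np.median(z[r]))
    cop=m&(im[...,0]-im[...,2]>50)
    if n=="top": print("pot contour",edge_circ(n,cop,.12), "inside z",np.percentile(z[m&near(C,(.61,-.145),.02)],[5,50,95]))
    red=(im[...,0]>130)&(im[...,1]<60)&near(C,(.457,-.03),.05)&ok
    print("red",red.sum(),np.round(np.argwhere(red).mean(0)[::-1],1),np.round(C[red].mean(0),4),z[red].max())
    b=ok&near(C,(.615,.136),.06)&(z>.1); print("bottle",np.round(np.median(C[b],0),4))
    for q in ("lid_grip","pot_mid"):
        viewer.capture(n) if q=="lid_grip" else 0
        for rr in viewer.regions_of(n,q):
            zz={"lid_grip":.063,"pot_mid":.12}[q]
            if n=="top": print(q,rr["conf"],edge_circ(n,rr["region"],zz))
ref=[.6,.006]
E
```

```text
scene lid plate 458 [598.3   7.1  46.1]
knob 39 [0.6011 0.0024 0.0969] [0.089  0.0978 0.1013]
rim 167 [ 611. -145.   41.] 0.11748335951641851
red 26 [199.5 179.3] [ 0.4654 -0.037   0.1126] 0.1189467765757233
bottle [0.6235 0.1204 0.1389]
top lid plate 859 [597.    6.   45.8]
knob 43 [0.597  0.0058 0.0995] [0.0956 0.0991 0.1043]
rim 155 [ 607.5 -142.9   41. ] 0.1195306079928881
pot contour [ 607.4 -145.7   45.3] inside z [0.05950068 0.06503903 0.06990269]
red 58 [268.4 264.2] [ 0.4573 -0.0311  0.1151] 0.12206590196944946
bottle [0.6114 0.1288 0.1453]
lid_grip 0.89 [828.8 137.9  42.8]
lid_grip 0.76 [595.9   6.7  46.4]
lid_grip 0.67 [451.9 -29.7  13.3]
pot_mid 0.95 [ 605.9 -140.1   41.9]
```

```bash
cat >> h.py <<'E'
YAW=0.077-np.pi/2; ORI=[np.pi,0,YAW]
def st(msg=""):
    s=arm.read_state(); print(msg,round(s["time_s"],2),np.round(s["eef_pos"],4),"F",np.round(s["contact_force"],1),"w",round(s["gripper_width"],3),"g",round(s["grip_force"],1)); return s
E
python3 - <<'E'
from h import *
print(tri(dict(scene=(199.5,179.3),top=(268.4,264.2))))
x,y=.5975,.0063
arm.goto([x,y,.2],ORI); st("above")
hand.set_gripper(.5,25)
arm.movel([x,y,.081],.15); st("down")
hand.set_gripper(0.,25); st("grip")
arm.movel([x,y,.2],.12); st("lift")
for n in ("scene","top"):
    im,d=viewer.capture(n); np.savez(f"{n}1.npz",im=im,d=d); save(n+"1.png",im)
    print(n,[(r["conf"],np.array(r["xy"])*[512,384]) for r in viewer.place_of(n,"lid_grip")])
a=np.load("scene1.npz")["im"];b=np.load("top1.npz")["im"]
save("c1.png",np.hstack([cv2.resize(a[120:280,150:350],(400,320)),cv2.resize(b[120:280,160:360],(400,320))]))
E
```

```text
(array([ 0.4571668 , -0.03062651,  0.10286699]), [np.float64(0.0013097412502159306), np.float64(0.0013097412502159097)])
above 3.53 [0.5975 0.0055 0.2   ] F [-0.6 -0.5 -0.7] w 1.006 g 0.0
down 5.38 [0.5982 0.0065 0.0818] F [ 0.3 -0.1 -0. ] w 0.503 g 0.0
grip 5.91 [0.5977 0.0064 0.0815] F [-0.9  1.1  4.8] w 0.218 g 25.0
lift 7.05 [0.5969 0.0062 0.199 ] F [-0.6 -0.4 -1.9] w 0.219 g 25.0
scene [(0.93, array([330.8032, 210.3168])), (0.68, array([243.8144, 161.5104]))]
top [(0.87, array([204.8   , 131.2896]))]
```

View pics/c1.png

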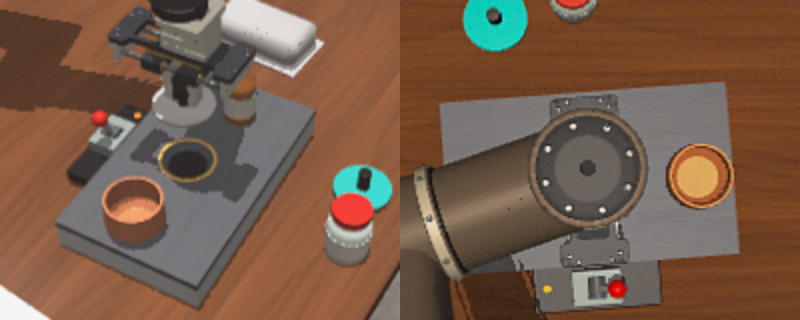

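The lid is held in the gripper over the open well: brass ring at about (187,158) in the left crop, pot unmoved. I'll put the lid on the board.

```bash
python3 - <<'E'
from h import *
bx,by=.5245,-.4005
arm.goto([bx,by,.12],ORI); st("above")
arm.movel([bx,by,.0475],.1); st("down")
hand.set_gripper(.5); st("rel")
arm.movel([bx,by,.14],.2); st("up")
for n in ("scene","top"):
    im,d=viewer.capture(n); np.savez(f"{n}2.npz",im=im,d=d)
    C=cloud(n,d); z=C[...,2]; ok=d>0; i=im.astype(int)
    m=ok&near(C,(.61,-.145),.07); r=m&(z>.113); print(n,"rim",r.sum(),circ(C[r]))
    # brass ring: yellowish
    b=near(C,(.5975,.0063),.06)&ok&((i[...,0]-i[...,2])>35); print("brass",b.sum(),end=" ")
    if b.sum()>20: print(circ(np.array([onplane(n,u[::-1].astype(float),.06)[:2] for u in np.argwhere(b)])))
    l=ok&near(C,(bx,by),.1)&(z>.026)&(z<.07); print("lidpts",l.sum(),np.round(C[l].mean(0),3))
    for q in ("well","pot_mid","lid_grip"): print(q,[(round(r["conf"],2),np.round(np.array(r["xy"])*[512,384],1).tolist()) for r in viewer.place_of(n,q)])
a=np.load("scene2.npz")["im"];b=np.load("top2.npz")["im"]
save("c2.png",np.hstack([cv2.resize(a[140:340,70:320],(400,320)),cv2.resize(b[130:290,230:430],(400,320))]))
E
```

```text
above 8.8 [ 0.5253 -0.3997  0.1204] F [ 0.1 -0.1 -0.9] w 0.216 g 25.0
down 9.68 [ 0.5248 -0.4004  0.0475] F [ 0.9  0.4 -1.4] w 0.223 g 25.0
rel 10.33 [ 0.5245 -0.4005  0.0475] F [-0.7  0.7 -0.1] w 0.502 g 0.0
up 10.95 [ 0.5245 -0.4004  0.1405] F [-0.2  0.7 -0.1] w 0.5 g 0.0
scene rim 1372 [ 611.  -154.9   49. ]
brass 169 [598.3   6.7  43.6]
lidpts 793 [ 0.53  -0.403  0.032]
well [(0.69, [240.3, 201.0])]
pot_mid []
lid_grip [(0.92, [135.5, 283.1]), (0.87, [333.3, 207.4])]
top rim 2210 [ 597.  -176.6   31.3]
brass 215 [596.2   6.5  43.6]
lidpts 49 [ 0.489 -0.409  0.03 ]
well [(0.81, [254.6, 211.0]), (0.54, [398.0, 236.3])]
pot_mid [(0.79, [308.9, 206.7])]
lid_grip [(0.88, [206.0, 132.3]), (0.38, [396.1, 237.8])]
```

View pics/c2.png

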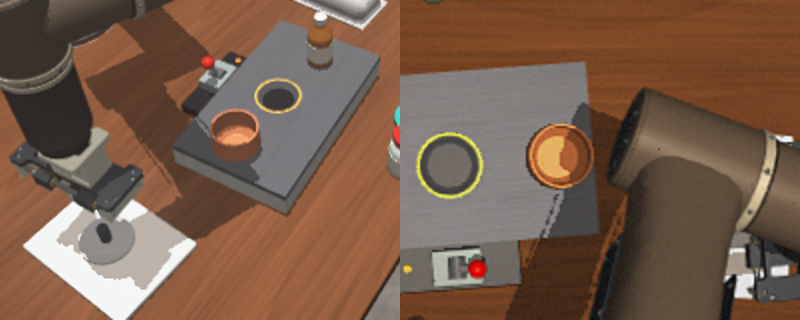

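The lid lies on the board and the well is open, with its ring centred near (278,96) in the left crop. The pot is still at its place. I'll enter the pot with closed fingers and spread them gently.

```bash
python3 - <<'E'
from h import *
px,py=.6085,-.1445
hand.set_gripper(0.0,8)
arm.goto([px,py,.175],ORI); st("above")
arm.movel([px,py,.096],.12); st("in")
for w in (.25,.34,.38,.42,.46):
    hand.set_gripper(w,8); s=st(w)
    if s["gripper_width"]<w-.02: break
for n in ("scene",):
    im,d=viewer.capture(n); save("c3.png",cv2.resize(im[140:300,150:350],(600,480)))
E
```

```text
above 13.28 [ 0.6082 -0.1453  0.1748] F [-0.8 -0.3 -0.4] w 0.007 g 0.0
in 14.09 [ 0.6089 -0.1449  0.0965] F [-0.1  0.3  0.5] w 0.004 g 0.0
0.25 14.71 [ 0.6085 -0.1445  0.096 ] F [0.3 0.2 0.1] w 0.253 g 0.0
0.34 15.14 [ 0.6085 -0.1445  0.096 ] F [ 0.5  0.4 -0.2] w 0.341 g 0.0
0.38 15.48 [ 0.6087 -0.1445  0.0961] F [ 0.5 -0.3  0.6] w 0.376 g 0.3
0.42 15.82 [ 0.6085 -0.1445  0.096 ] F [0.5 0.2 0.1] w 0.419 g 2.5
0.46 16.03 [ 0.6085 -0.1445  0.096 ] F [0.6 0.2 0.6] w 0.428 g 7.6
```

View pics/c3.png

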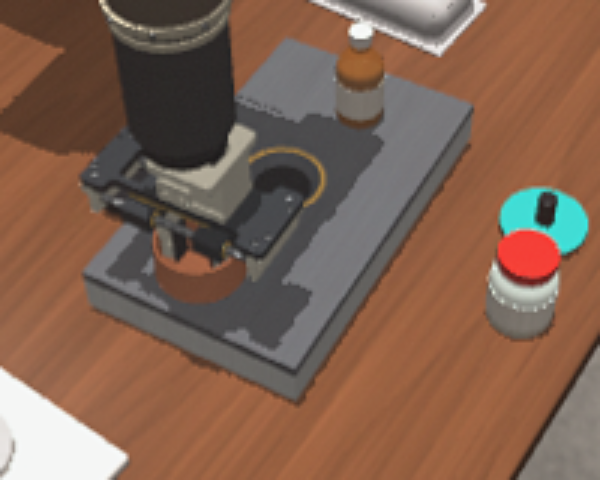

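Fingers are spread inside the pot, which stands upright at (200,270) in the crop, with a grip of about 7.6 N. Now I slide it at constant height to the well.

```bash
python3 - <<'E'
from h import *
arm.movel([.5972,.0066,.096],.06); st("at well")
arm.pause(.2)
hand.set_gripper(.36); st("rel"); arm.pause(.2)
im,d=viewer.capture("scene"); C=cloud("scene",d); i=im.astype(int)
m=(d>0)&near(C,(.597,.006),.07)&(i[...,0]-i[...,2]>45); z=C[...,2][m]; print(m.sum(),np.round(np.percentile(z,[50,90,97,99]),4))
save("c4.png",cv2.resize(im[140:260,170:320],(600,480)))
E
```

```text
at well 18.76 [0.5972 0.0064 0.096 ] F [ 0.5  0.1 -0.2] w 0.461 g 0.0
rel 19.4 [0.5972 0.0066 0.096 ] F [1.  0.3 0.6] w 0.362 g 0.0
525 [0.0827 0.1102 0.4596 0.5212]
```

View pics/c4.png

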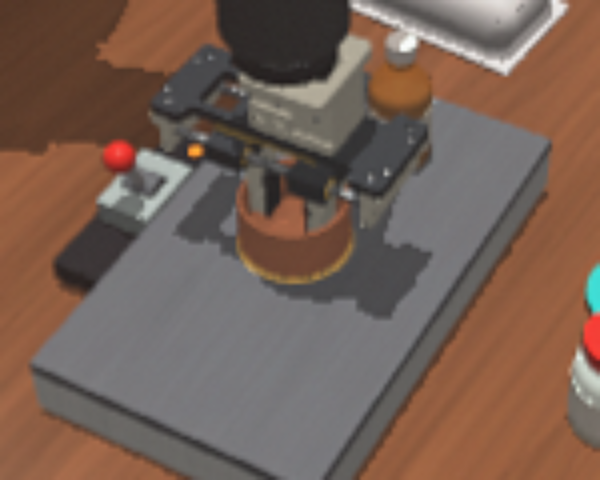

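The pot looks dropped into the brass ring, upright at (295,235) in the crop. I'll withdraw and check its rim height and level, and the lid's position.

```bash
python3 - <<'E'
from h import *
hand.set_gripper(.15); arm.movel([.5972,.0066,.18],.15); st("up")
arm.goto([.5245,-.4004,.16],ORI); st("over lid")
for n in ("scene","top"):
    im,d=viewer.capture(n); np.savez(f"{n}5.npz",im=im,d=d); C=cloud(n,d); z=C[...,2]; i=im.astype(int); ok=d>0
    r=ok&near(C,(.597,.0066),.055)&(z>.098)&(z<.13); P=C[r]; print(n,"rim",len(P),circ(P),"z",np.median(P[:,2]))
    A=np.c_[P[:,:2]-P[:,:2].mean(0),np.ones(len(P))]; q=np.linalg.lstsq(A,P[:,2],rcond=None)[0]; print("slope",np.round(q,4))
    f=ok&near(C,(.597,.0066),.02); print("floor z",np.median(z[f]))
    cop=ok&near(C,(.597,.0066),.07)&(i[...,0]-i[...,2]>50)
    print("contour",edge_circ(n,cop,.1085))
    b=ok&near(C,(.615,.13),.05)&(z>.1); print("bottle",np.round(np.median(C[b],0),4))
E
```

```text
up 20.94 [0.5966 0.0066 0.1792] F [-0.3  0.4 -0.6] w 0.151 g 0.0
over lid 22.48 [ 0.5251 -0.3996  0.16  ] F [-0.5  0.9  0.4] w 0.151 g 0.0
scene rim 178 [599.5   3.7  41. ] z 0.10474306351596177
slope [0.0042 0.0032 0.1045]
floor z 0.052652977855751015
contour [613.8 -14.4  57.5]
bottle [0.623  0.1202 0.1385]
top rim 152 [596.2   6.2  40.9] z 0.10773064285518245
slope [ 0.0044 -0.0015  0.1078]
floor z 0.05321886273833896
contour [595.1   6.1  43.3]
bottle [0.6113 0.1288 0.1455]
```

The pot is home: its rim dropped 11.7 mm and is level within 0.5 %. Now the lid goes on.

```bash
python3 - <<'E'
from h import *
hand.set_gripper(.5)
arm.movel([.5245,-.4004,.0475],.12); st("down")
hand.set_gripper(0.,25); st("grip")
arm.movel([.5245,-.4004,.21],.15); st("lift")
x,y=.597,.0065
arm.goto([x,y,.20],ORI); st("above")
arm.movel([x,y,.150],.08); arm.pause(.2); st("a")
arm.movel([x,y,.1315],.03); st("b")
E
```

```text
down 24.39 [ 0.5251 -0.4007  0.0483] F [-0.2 -0.7  0.4] w 0.5 g 0.0
grip 24.93 [ 0.5247 -0.4005  0.0479] F [0.3 0.2 2.5] w 0.22 g 25.0
lift 26.16 [ 0.5239 -0.4001  0.2087] F [-0.3  0.5 -0.8] w 0.222 g 25.0
above 27.68 [0.5971 0.0057 0.2   ] F [ 0.8  0.2 -1.5] w 0.222 g 25.0
a 28.66 [0.5973 0.0066 0.1506] F [ 0.4  0.1 -2. ] w 0.222 g 25.0
b 29.43 [0.5971 0.0065 0.1314] F [ 0.6 -0.3 -1.6] w 0.224 g 25.0
```

```bash
python3 - <<'E'
from h import *
hand.set_gripper(.5); st("rel")
arm.movel([.597,.0065,.21],.15)
c,s_=np.cos(.077),np.sin(.077)
W=lambda x,y,z:[.5972+c*x-s_*y,.0066+s_*x+c*y,z]
hand.set_gripper(0.)
arm.goto(W(-.1415,-.075,.19),ORI); st("sw above")
for n in ("scene","top"):
    im,d=viewer.capture(n); np.savez(f"{n}6.npz",im=im,d=d); C=cloud(n,d); z=C[...,2]; i=im.astype(int); ok=d>0
    m=ok&near(C,(.597,.0066),.05)&(z>.107)&(z<.118); P=C[m]; A=np.c_[P[:,:2]-P[:,:2].mean(0),np.ones(len(P))]
    print(n,"plate",len(P),np.round(np.median(P,0),4),"slope",np.round(np.linalg.lstsq(A,P[:,2],rcond=None)[0],4))
    k=ok&near(C,(.597,.0066),.03)&(z>.135)&(z<.16); print("knob",k.sum(),np.round(C[k].mean(0),4),z[k].max() if k.any() else 0)
a=np.load("scene6.npz")["im"];b=np.load("top6.npz")["im"]
save("c6.png",np.hstack([cv2.resize(a[140:260,170:320],(400,320)),cv2.resize(b[150:280,180:340],(400,320))]))
E
```

```text
rel 30.08 [0.597  0.0065 0.1315] F [ 0.2  1.  -0.2] w 0.498 g 0.0
sw above 32.32 [ 0.462  -0.0793  0.1907] F [0.4 0.6 0.1] w 0.007 g 0.0
scene plate 471 [ 0.6043 -0.0024  0.1117] slope [0.003  0.0002 0.1117]
knob 43 [0.5998 0.002  0.1442] 0.15110384501252666
top plate 896 [0.5955 0.0044 0.1125] slope [-0.0006  0.0032  0.1125]
knob 46 [0.595  0.0058 0.1486] 0.15211238307608074
```

View pics/c6.png

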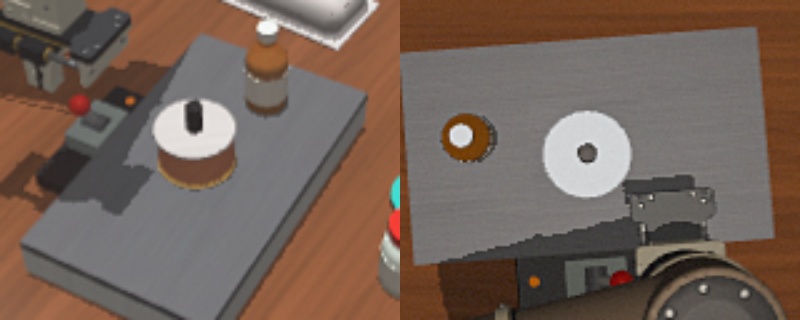

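The lid sits squarely on the pot (left crop (195,128), plate level, top at 112.5 mm). The gripper is beside the red ball, so I'll throw the switch.

```bash
python3 - <<'E'
from h import *
c,s_=np.cos(.077),np.sin(.077)
W=lambda x,y,z:[.5972+c*x-s_*y,.0066+s_*x+c*y,z]
X=-.1415
arm.movel(W(X,-.075,.106),.12); st("down")
arm.movel(W(X,-.010,.106),.08); st("mid")
for y in (.000,.004,.006,.008,.010,.012):
    arm.movel(W(X,y,.106),.03); arm.pause(.15); s=st(y)
    if abs(s["contact_force"][1])>6: break
arm.movel(W(X,-.05,.106),.15); arm.movel(W(X,-.08,.2),.2); arm.goto([.45,-.3,.25],ORI); st("away")
uv={}
for n in ("scene","top"):
    im,d=viewer.capture(n); C=cloud(n,d); i=im.astype(int)
    red=(i[...,0]>130)&(i[...,1]<60)&near(C,(.457,0),.06)&(d>0); uv[n]=np.argwhere(red).mean(0)[::-1]; np.savez(f"{n}7.npz",im=im,d=d)
x=tri(uv); print(x); v=x[0][:2]-[.5972,.0066]; print("warmer",c*v[0]+s_*v[1],-s_*v[0]+c*v[1])
a=np.load("scene7.npz")["im"];b=np.load("top7.npz")["im"]
save("c7.png",np.hstack([cv2.resize(a[140:260,170:320],(400,320)),cv2.resize(b[150:280,180:340],(400,320))]))
E
```

```text
down 33.27 [ 0.4625 -0.0789  0.1064] F [-0.8 -0.8  0.8] w 0.007 g 0.0
mid 34.23 [ 0.4567 -0.0143  0.1059] F [ 0.6 -0.2 -0.4] w 0.005 g 0.0
0.0 34.87 [ 0.4562 -0.0042  0.106 ] F [0.4 0.3 0.5] w 0.002 g 0.0
0.004 35.3 [ 4.558e-01 -2.000e-04  1.060e-01] F [ 0.7 -0.3 -1.2] w 0.005 g 0.1
0.006 35.7 [0.4556 0.0016 0.106 ] F [ 0.3 -1.9 -0.7] w 0.007 g 1.0
0.008 36.1 [0.4553 0.0023 0.106 ] F [  2.7 -11.4  -2.7] w 0.005 g 5.8
away 38.17 [ 0.4496 -0.2997  0.2489] F [-0.3  0.3 -0. ] w 0.003 g 0.0
(array([0.45237727, 0.02475214, 0.10185837]), [np.float64(0.0009737855017710867), np.float64(0.0009737855017710105)])
warmer -0.14299727651194163 0.029238683653229822
```

View pics/c7.png

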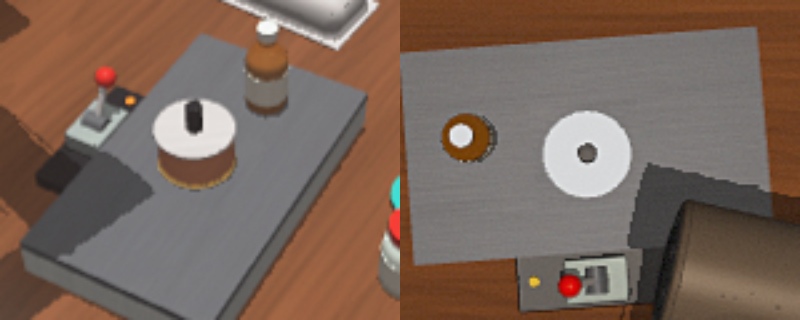

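The lever now leans fully to +y against its stop: 11 N when pushed, with the ball at warmer y = +29 mm. In the crops the lid is on the level pot and the bottle is unmoved, so I'll hand in the job.

```bash
python3 -c "
from h import *
print(finish_job())"
```

```text
the job is handed in; nothing more can be done
None
```

The job is handed in at about 38 s of the 72 s allowed, with every step done in the order asked: the pot is home and level in the well, the lid is squarely on it, the switch is fully over, and I never touched the bottle or the pan.

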